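Stow the paint jars in the roll-top cabinet

TASK

First raise the slatted roller shutter of the small roll-top cabinet all the way up, so that it stays open when you let go. Then lift the loose grey cover off its black base board and stand it on the bench clear of the board, move every paint jar from there onto the cabinet's floor, standing upright behind the sill, and only then put the cover back over the empty base board so that it sits level, right down round the board's raised middle. Leave the shutter open and do not disturb the dropper bottle, the sanding block or the roll of tape.

Things in the scene. Friction and masses are not known exactly. Their poses are not given: they have to be found in the camera images.
- cabinet: the roll-top cabinet (fixed): plywood sides shaped like cut-off discs; 278 mm deep (x), 340 wide (y), 189 high, its front facing its own -x. Origin on the bench under its centre, z up. Floor top 12 mm up. A front sill (x -129 to -121 mm) is 50 mm high. The shutter's axis runs along y through x = 0, z = 50 mm.
- bay (a point): centre of the cabinet's front bay, on its floor (cabinet x -58, y 0, z 12 mm). The inside is 320 mm wide (cabinet y -160 to 160). With the shutter fully up the bay is open to above from the sill (x -121 mm) to about x +10 mm; behind that the rolled-up shutter and a fixed hood roof it, down to 165 mm above the bench.
- shutter (a joint): the slatted shutter, turning about the cabinet's shutter axis in curved side tracks (slats' outer face at radius 126 mm). 0 = shut, down on the sill; 1.66 rad = fully open, rolled back under the hood. Let go in the first third of its travel it falls shut; above 1.45 it is open and stays. 3 to 6 N at a pull moves it.
- pull_left (a point): the shutter's left pull (cabinet y +70 mm): a dark steel barrel, 34 mm long, 20 mm thick, axis along the cabinet's y, on a thin post; the point is its centre, 37 mm out from the slats, 163 mm from the shutter's axis. Seen from the axis it is 7 degrees above the forward level (cabinet -x) when shut, 102 when fully open. One pull alone will do.
- pull_right (a point): the shutter's right pull (cabinet y -70 mm; a bench vice may stand close to it): the same in all else as the left pull.
- tray: the black base board of the jar box, fixed on the bench: a square plate 172 x 172 mm, 5 mm thick, with a raised middle 144 x 144 mm whose top is 10 mm above the bench. Origin on the bench under its centre, z up, sides along x and y. The jars stand on the raised middle at the start, about 36 mm from its centre lines.
- cover_grip (a point): the loose grey cover: 160 x 160 mm outside, 152 inside, 80 high, open below, about 250 g; on top a black bar handle, 22 mm wide (x), 70 long (y), 85 to 115 mm above the lower edge. The point is the handle's centre: 100 mm above the bench when the cover stands on the bench, 105 when it sits on the base board round its raised middle (4 mm play), as at the start, over the jars.
- jar_1_mid (a point): a paint jar with a green screw lid, 55 mm across the lid, 51 mm across the glass, 62 mm tall; about 110 g. The point is on its axis, half-way up (31 mm above its underside); z runs up its axis. The lid is fixed and takes the top 12 to 14 mm. It may be absent (None).
- jar_2_mid (a point): a paint jar with a green screw lid, 55 mm across the lid, 51 mm across the glass, 62 mm tall; about 110 g. The point is on its axis, half-way up (31 mm above its underside); z runs up its axis. The lid is fixed and takes the top 12 to 14 mm. It may be absent (None).
- jar_3_mid (a point): a paint jar with a white screw lid, 47 mm across the lid, 43 mm across the glass, 50 mm tall; about 70 g. The point is on its axis, half-way up (25 mm above its underside); z runs up its axis. The lid is fixed and takes the top 12 to 14 mm. It may be absent (None).
- jar_4_mid (a point): a paint jar with a white screw lid, 47 mm across the lid, 43 mm across the glass, 50 mm tall; about 70 g. The point is on its axis, half-way up (25 mm above its underside); z runs up its axis. The lid is fixed and takes the top 12 to 14 mm. It may be absent (None).
- dropper_mid (a point): bystander: a dropper bottle with a black pointed cap, 26 mm across, 75 mm tall; its middle
- sander_mid (a point): bystander: a sanding block 61 x 78 x 22 mm lying on the bench; its middle
- tape_mid (a point): bystander: a roll of masking tape, 96 mm across, 25 mm high, lying flat; its middle

How it is judged:
By the outcome, as a careful person would: the job done as asked, in the order asked, and still so for the second after the job is handed in, with the robot touching nothing.
Of jar_1, jar_2, jar_3, jar_4 only 2 to 4 are there at a start; the rules pass over those that are not, and their reading is None.
At some moment in a run one of cover may be knocked a few centimetres aside while the robot is not near it.
It also fails if it takes over 210 s, if anything falls off the work surface, if the arm or the gripper's body presses on something with over 40 N, if the wrist force passes 120 N, or if a joint passes its speed limit or range.

ROBOT

A 6-joint arm with a two-finger parallel gripper is mounted at the origin on a cart in front of the work surface, level with it; the furniture and walls round the work are solid. World frame = base frame: x ahead of the robot, y to its left, z up, the work surface at z = 0. Lengths are in mm, angles in rad, forces in N, time in s.
With the tool pointing down it reaches from about 400 to 825 mm from the base axis. Payload 7 kg.
Tool frame: the origin (TCP) lies midway between the tips of the shut fingers; the grasp point (between the pads) lies 19 mm behind it (bot.grip_depth is the distance from the TCP to the grasp point, in mm); z points along the fingers, y is the line along which they close (so a half turn about z gives the same grasp; the last joint's range is limited). The gripper opens to 85 mm and grips with 20 to 120 N. Pads are 22 mm wide; open, the fingers measure 114 mm over their backs; the gripper's body (76 mm by 85 mm) begins 54 mm behind the grasp point. The pads swing forward as they close: fully open they stand 13 mm farther back than shut.
Start: joints at [1.501, 0.359, 0.012, 0, -1.224, -0.288], TCP at [236.402, 632.226, 231.302] pointing down, gripper open.
Joint ranges: [-3.07, 3.07], [-1.43, 2.12], [-1.02, 1.25], [-3.03, 1.67], [-3.05, -0], [-3.03, 3.03]. Speed limits (rad/s): [2.39, 2.39, 3.01, 3.14, 3.14, 3.14].

INTERFACE

Orientations are given as a rotation vector (axis times angle).
In Python, from bench import bot, camera, camera_params, job gives the robot as it stands.
- The arm moves only by the tool arm_command, never from a script. Its argument "series" is a list of rows, each an object of numbers: "claw": the opening, from 0 (shut) to 1 (fully open); "tx", "ty", "tz": the shift along the world's x, y, z in m; "ax", "ay", "az": the turn, a rotation vector about the world's x, y, z in rad. In form: [{"claw": .., "tx": .., "ty": .., "tz": .., "ax": .., "ay": .., "az": ..}, ...]. A call has 1 to 12 rows; each row is the pose to reach, as a shift and turn from the pose commanded when the call began; what a row does not reach only later rows make up. A row lasts 1/8 s, in which the tool goes at most 62.5 mm and 10.7 degrees, less where a joint would pass 70% of its speed; a pose out of reach is approached as far as the arm can. A call with a gripper value outside its range is refused whole. The fingers move at their own pace and stop on an object; the grip force is fixed at half the most. Time passes only in rows, so rows that repeat a pose let the fingers close. It gives the time, the measured TCP pose, the force, the opening and the grip force at its end, in the units of the state.
- bot.observe(): the state, without advancing time (a new reading comes with each control period).
- camera(name): name is "side" or "top"; returns (picture, depth): 400x640x3 uint8, red, green, blue; 400x640 float32, mm along the optical axis (not along the pixel's ray), 0 where there is no reading.
- camera_params(name): a dict with "camera_matrix" (3x3 intrinsics, pixels), "xyz" and "rotation" of the camera in the world. Camera axes: x right, y up, looking along -z (the intrinsics and any distortion apply to the point x, -y, -z); pixel columns grow to the right and rows downward; lengths in mm; the calibration is good to about 2 mm. A picture is of the moment at which its call begins. camera_params takes no time and is no camera call.
- job.hand_in(): hands the job in; it is judged then, once.
The state is a dict: "clock": time; "qpos": joint angles; "qd": joint speeds; "joint_efforts": joint torques, N m; "tcp_pos": TCP position; "tool_rot": TCP orientation; "force": force on the tool from outside, world axes, zero at the start; "moment": the same for the moment, N m; "grip_width": opening from 0.0 (shut) to 1.0 (fully open); "grasp_force": force on a finger pad.
Only numpy, scipy, OpenCV 4.12 (cv2) and the standard library are available. Lean on these libraries where they do the work, as an engineer would, in place of code of your own. Each camera call takes 0.05 s, during which the arm holds its last target. There are 200 camera calls.

## Working session

There is one attempt and no reset: what is moved stays moved. The work goes in short steps, Python scripts to look and compute and a tool call to move; the robot and the scene stay as the last step left them, time stands still between calls to the robot, and variables do not carry over. Pictures are saved under pics/ and viewed, at most 14 in all, crops included, and the job is handed in when it is done.

Besides the shell and the picture viewer there is one more tool, called after "Emit:" as a command line: name --argument value ..., lists and objects as JSON in quotes. arm_command: Moves the arm, as the interface text tells. Its arguments: {"type":"object","properties":{"series":{"type":"array","items":{"type":"object","properties":{"claw":{"type":"number"},"tx":{"type":"number"},"ty":{"type":"number"},"tz":{"type":"number"},"ax":{"type":"number"},"ay":{"type":"number"},"az":{"type":"number"}}}}},"required":["series"]}

```bash
ls; mkdir -p pics; cat > h.py <<'E'
import numpy as np, cv2
from bench import bot, camera, camera_params, job
def snap(n, f=None):
    p,d=camera(n)
    if f:
        cv2.imwrite('pics/'+f,cv2.cvtColor(p,cv2.COLOR_RGB2BGR))
    return p,d
def rot(P):
    R=np.array(P['rotation'],float)
    return R if R.shape==(3,3) else cv2.Rodrigues(R.reshape(3,1))[0]
def cloud(n,d):
    P=camera_params(n);K=np.array(P['camera_matrix']);R=rot(P)
    v,u=np.mgrid[:d.shape[0],:d.shape[1]]
    c=np.stack([(u-K[0,2])/K[0,0]*d,-(v-K[1,2])/K[1,1]*d,-d],-1)
    w=c@R.T+np.array(P['xyz']); w[d==0]=np.nan
    return w
def onplane(n,u,v,z):
    P=camera_params(n);K=np.array(P['camera_matrix']);R=rot(P)
    r=R@np.array([(u-K[0,2])/K[0,0],-(v-K[1,2])/K[1,1],-1]);o=np.array(P['xyz'])
    return o+r*(z-o[2])/r[2]
E
python3 - <<'E'
from h import *
for n in('top','side'):
    print(camera_params(n)); p,d=snap(n,n+'0.png'); print((d==0).mean())
print(bot.observe())
E
```

```text
pics
{'camera_matrix': array([[368.76244247,   0.        , 318.39773638],
       [  0.        , 368.76244247, 199.73673257],
       [  0.        ,   0.        ,   1.        ]]), 'xyz': array([ 303.67625691,   21.47961304, 1291.53739624]), 'rotation': array([ 0.1587925 , -0.16344852, -1.63175393])}
0.0041796875
{'camera_matrix': array([[383.18583045,   0.        , 317.26966094],
       [  0.        , 383.18583045, 202.67259133],
       [  0.        ,   0.        ,   1.        ]]), 'xyz': array([166.47629159, 320.47615299, 982.89098574]), 'rotation': array([ 0.28486126, -0.59653296, -2.17512369])}
0.00384375
{'clock': 0.1, 'qpos': array([ 1.50105638e+00,  3.59330482e-01,  1.11473394e-02, -3.46646840e-04,
       -1.22410095e+00, -2.88106452e-01]), 'qd': array([ 0.00019995, -0.00310676,  0.00394105,  0.00153954, -0.00012625,
       -0.00187577]), 'joint_efforts': array([-2.99799700e-03, -5.84764874e+01,  2.94108582e+01,  6.95448652e+00,
       -3.18051010e-03,  9.65230157e-06]), 'tcp_pos': array([236.2804088 , 631.82544214, 230.43929597]), 'tool_rot': array([ 3.08991672e+00, -5.59022282e-01, -2.54153218e-04]), 'force': array([-0.01394388, -0.30342049,  0.42334384]), 'moment': array([-0.01635069, -0.04304975,  0.0231703 ]), 'grasp_force': 0.0, 'grip_width': 0.9987197711085376}
```

View pics/top0.png

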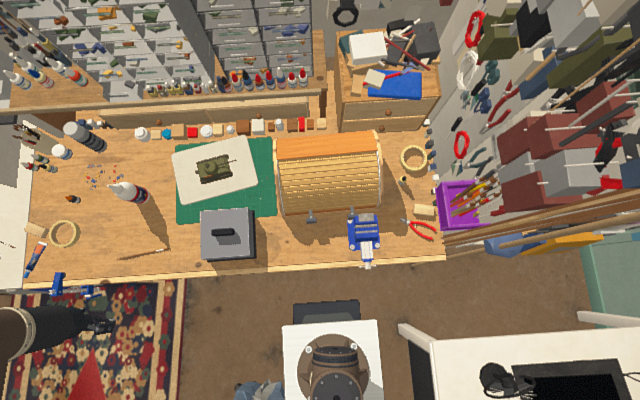

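View pics/side0.png

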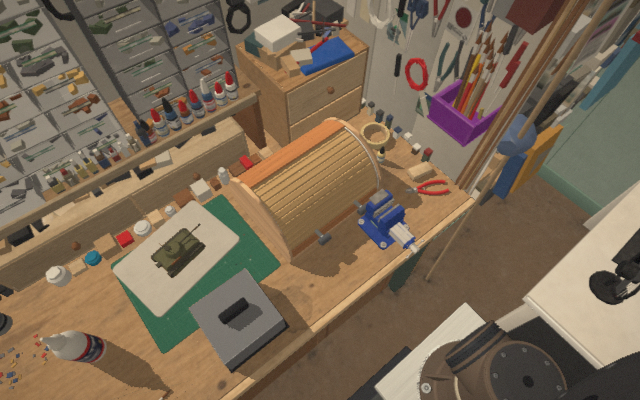

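The top view shows the grey cover at (228,233) with its handle at (222,232). The cabinet is at (328,175), its left pull at (311,217). The blue vice at (363,235) covers the right pull, so I'll use the left one. The sanding block is at (425,211), the tape at (413,158) and the dropper near (404,180). Next I'll measure these.

```bash
python3 - <<'E'
from h import *
p,d=snap('top'); w=cloud('top',d)
hsv=cv2.cvtColor(p,cv2.COLOR_RGB2HSV)
print('bench z',[np.round(w[v,u],0) for u,v in((150,260),(290,240),(410,235),(300,222))])
# cover top
m=(abs(w[...,2]-85)<8)
m[:, :190]=0;m[:,270:]=0;m[:195]=0;m[275:]=0
m2=m&(hsv[...,1]<60)
q=w[m2][:,:2].astype(np.float32); print('cover',len(q),cv2.minAreaRect(q),np.median(w[m2][:,2]))
hm=(abs(w[...,2]-120)<10); hm[:, :190]=0;hm[:,270:]=0;hm[:195]=0;hm[275:]=0
q=w[hm][:,:2].astype(np.float32); print('handle',len(q),cv2.minAreaRect(q),np.median(w[hm][:,2]))
# cabinet: points z>20 in region
r=np.zeros(d.shape,bool); r[128:222,268:385]=1
for z0,z1 in((180,195),(150,165),(110,120),(60,75)):
    mm=r&(w[...,2]>z0)&(w[...,2]<z1); q=w[mm][:,:2].astype(np.float32)
    print(z0,len(q),cv2.minAreaRect(q), np.round(q.min(0)),np.round(q.max(0)))
# pull
for n,(a,b,c,e) in dict(pl=(208,224,304,318)).items():
    s=np.round(w[a:b,c:e]); 
    mm=np.zeros(d.shape,bool); mm[a:b,c:e]=1; mm&=(w[...,2]>55)&(hsv[...,2]<130)
    print(n,mm.sum(),np.round(np.nanmean(w[mm],0)),np.round(np.nanmin(w[mm],0)),np.round(np.nanmax(w[mm],0)))
for u,v in((404,180),(413,150),(425,211),(403,178)): print(u,v,np.round(w[v,u]))
for v in range(205,226,2): print(v,[tuple(np.round(w[v,u]).astype(int)) for u in range(306,318,3)])
im=cv2.cvtColor(p,cv2.COLOR_RGB2BGR)[125:265,255:455]
cv2.imwrite('pics/c1.png',cv2.resize(im,None,fx=4,fy=4,interpolation=cv2.INTER_CUBIC))
E
```

```text
bench z [array([396., 604.,   3.]), array([433., 118.,  -4.]), array([ 422., -302.,    3.]), array([493.,  79.,   5.])]
cover 2188 ((490.2444763183594, 340.4081726074219), (213.17758178710938, 191.15687561035156), 0.7550228238105774) 84.83940480112983
handle 155 ((464.1150207519531, 325.1162414550781), (22.73832893371582, 70.49781036376953), 1.237436056137085) 118.87904394690645
180 558 ((649.2193603515625, -26.982757568359375), (104.29289245605469, 340.4818420410156), 2.0379374027252197) [ 591. -198.] [707. 144.]
150 1406 ((650.3890380859375, -26.215911865234375), (194.6984100341797, 337.82281494140625), 1.4248309135437012) [ 549. -197.] [752. 145.]
110 439 ((616.2508544921875, -27.217025756835938), (312.236083984375, 340.02557373046875), 2.0102901458740234) [ 465. -200.] [778. 145.]
60 288 ((647.472900390625, -48.949249267578125), (333.57318115234375, 345.650390625), 81.99147033691406) [ 474. -238.] [811. 139.]
pl 86 [495.  39.  75.] [478.  22.  61.] [524.  55.  85.]
404 180 [ 609. -292.   49.]
413 150 [ 731. -350.    3.]
425 211 [ 500. -359.   23.]
403 178 [ 613. -286.   63.]
205 
[... 1324 characters left out ...]
 np.int64(78)), (np.int64(491), np.int64(45), np.int64(78)), (np.int64(490), np.int64(35), np.int64(79)), (np.int64(489), np.int64(25), np.int64(79))]
221 [(np.int64(485), np.int64(55), np.int64(77)), (np.int64(484), np.int64(45), np.int64(79)), (np.int64(483), np.int64(35), np.int64(78)), (np.int64(482), np.int64(26), np.int64(80))]
223 [(np.int64(489), np.int64(58), np.int64(-2)), (np.int64(478), np.int64(46), np.int64(73)), (np.int64(487), np.int64(37), np.int64(2)), (np.int64(487), np.int64(26), np.int64(0))]
225 [(np.int64(482), np.int64(58), np.int64(-1)), (np.int64(481), np.int64(48), np.int64(0)), (np.int64(480), np.int64(37), np.int64(1)), (np.int64(479), np.int64(27), np.int64(2))]
```

View pics/c1.png

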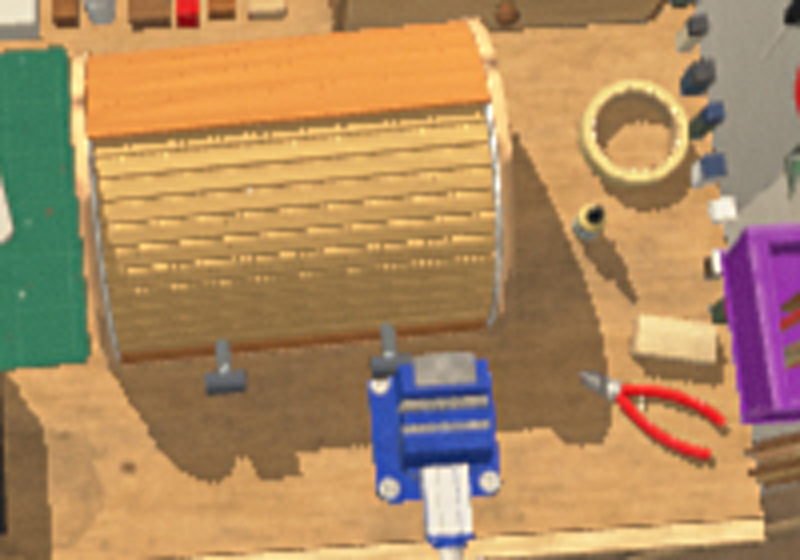

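The left pull is clear, at about (487,40,70), while the vice stands right beside the right pull. The axis works out at x≈649, which agrees with the cabinet's top (649) and height. The cabinet yaw is about +0.033 rad. I'll grip the barrel by its ends with the tool pointing down and carry it round the arc.

Emit:
arm_command --series '[{"claw": 0.7,"tx": 0.02,"ty": -0.05,"tz": 0,"az": 0.1},{"claw": 0.7,"tx": 0.1,"ty": -0.2,"tz": 0,"az": 0.39},{"claw": 0.7,"tx": 0.25,"ty": -0.593,"tz": -0.03,"az": 0.391},{"claw": 0.7,"tx": 0.25,"ty": -0.593,"tz": -0.03,"az": 0.391},{"claw": 0.7,"tx": 0.25,"ty": -0.593,"tz": -0.03,"az": 0.391},{"claw": 0.7,"tx": 0.25,"ty": -0.593,"tz": -0.03,"az": 0.391},{"claw": 0.7,"tx": 0.25,"ty": -0.593,"tz": -0.03,"az": 0.391},{"claw": 0.7,"tx": 0.25,"ty": -0.593,"tz": -0.03,"az": 0.391},{"claw": 0.7,"tx": 0.25,"ty": -0.593,"tz": -0.03,"az": 0.391},{"claw": 0.7,"tx": 0.25,"ty": -0.593,"tz": -0.03,"az": 0.391},{"claw": 0.7,"tx": 0.25,"ty": -0.593,"tz": -0.03,"az": 0.391},{"claw": 0.7,"tx": 0.25,"ty": -0.593,"tz": -0.03,"az": 0.391}]'

```text
validation failed for argument at $.se...
```

Emit:
arm_command --series '[{"claw": 0.7,"tx": 0.05,"ty": -0.06,"tz": 0,"ax": 0,"ay": 0,"az": 0.1},{"claw": 0.7,"tx": 0.25,"ty": -0.593,"tz": -0.03,"ax": 0,"ay": 0,"az": 0.391},{"claw": 0.7,"tx": 0.25,"ty": -0.593,"tz": -0.03,"ax": 0,"ay": 0,"az": 0.391},{"claw": 0.7,"tx": 0.25,"ty": -0.593,"tz": -0.03,"ax": 0,"ay": 0,"az": 0.391},{"claw": 0.7,"tx": 0.25,"ty": -0.593,"tz": -0.03,"ax": 0,"ay": 0,"az": 0.391},{"claw": 0.7,"tx": 0.25,"ty": -0.593,"tz": -0.03,"ax": 0,"ay": 0,"az": 0.391},{"claw": 0.7,"tx": 0.25,"ty": -0.593,"tz": -0.03,"ax": 0,"ay": 0,"az": 0.391},{"claw": 0.7,"tx": 0.25,"ty": -0.593,"tz": -0.03,"ax": 0,"ay": 0,"az": 0.391},{"claw": 0.7,"tx": 0.25,"ty": -0.593,"tz": -0.03,"ax": 0,"ay": 0,"az": 0.391},{"claw": 0.7,"tx": 0.25,"ty": -0.593,"tz": -0.03,"ax": 0,"ay": 0,"az": 0.391},{"claw": 0.7,"tx": 0.25,"ty": -0.593,"tz": -0.03,"ax": 0,"ay": 0,"az": 0.391},{"claw": 0.7,"tx": 0.25,"ty": -0.593,"tz": -0.03,"ax": 0,"ay": 0,"az": 0.391}]'

```text
clock: 1.65
tcp_pos: [486.4, 37.6, 200.9]
tool_rot: [3.141, 0.047, -0.001]
force: [-0.1, -0.0, 0.4]
grip_width: 0.698
grasp_force: 0.0
```

Emit:
arm_command --series '[{"claw": 0.7,"tx": 0,"ty": 0.001,"tz": -0.05,"ax": 0,"ay": 0,"az": 0},{"claw": 0.7,"tx": 0,"ty": 0.001,"tz": -0.09,"ax": 0,"ay": 0,"az": 0},{"claw": 0.7,"tx": 0,"ty": 0.001,"tz": -0.12,"ax": 0,"ay": 0,"az": 0},{"claw": 0.7,"tx": 0,"ty": 0.001,"tz": -0.15,"ax": 0,"ay": 0,"az": 0},{"claw": 0.7,"tx": 0,"ty": 0.001,"tz": -0.15,"ax": 0,"ay": 0,"az": 0},{"claw": 0.3,"tx": 0,"ty": 0.001,"tz": -0.15,"ax": 0,"ay": 0,"az": 0},{"claw": 0.3,"tx": 0,"ty": 0.001,"tz": -0.15,"ax": 0,"ay": 0,"az": 0},{"claw": 0.3,"tx": 0,"ty": 0.001,"tz": -0.15,"ax": 0,"ay": 0,"az": 0},{"claw": 0.3,"tx": 0,"ty": 0.001,"tz": -0.15,"ax": 0,"ay": 0,"az": 0},{"claw": 0.3,"tx": 0,"ty": 0.001,"tz": -0.15,"ax": 0,"ay": 0,"az": 0},{"claw": 0.3,"tx": 0,"ty": 0.001,"tz": -0.15,"ax": 0,"ay": 0,"az": 0}]'

```text
clock: 3.02
tcp_pos: [487.0, 37.9, 53.3]
tool_rot: [3.138, 0.054, 0.002]
force: [4.8, -19.9, 4.3]
grip_width: 0.382
grasp_force: 60.0
```

Emit:
arm_command --series '[{"claw": 0.3,"tx": 0.0015,"ty": -0.002,"tz": 0.01,"ax": 0,"ay": 0,"az": 0},{"claw": 0.3,"tx": 0.0043,"ty": -0.002,"tz": 0.022,"ax": 0,"ay": 0,"az": 0},{"claw": 0.3,"tx": 0.009,"ty": -0.002,"tz": 0.036,"ax": 0,"ay": 0,"az": 0},{"claw": 0.3,"tx": 0.014,"ty": -0.002,"tz": 0.049,"ax": 0,"ay": 0,"az": 0},{"claw": 0.3,"tx": 0.021,"ty": -0.001,"tz": 0.0615,"ax": 0,"ay": 0,"az": 0},{"claw": 0.3,"tx": 0.028,"ty": -0.001,"tz": 0.0735,"ax": 0,"ay": 0,"az": 0},{"claw": 0.3,"tx": 0.037,"ty": -0.001,"tz": 0.085,"ax": 0,"ay": 0,"az": 0},{"claw": 0.3,"tx": 0.0465,"ty": -0.001,"tz": 0.0955,"ax": 0,"ay": 0,"az": 0},{"claw": 0.3,"tx": 0.057,"ty": 0,"tz": 0.105,"ax": 0,"ay": 0,"az": 0},{"claw": 0.3,"tx": 0.068,"ty": 0,"tz": 0.1135,"ax": 0,"ay": 0,"az": 0},{"claw": 0.3,"tx": 0.068,"ty": 0,"tz": 0.1135,"ax": 0,"ay": 0,"az": 0}]'

```text
clock: 4.4
tcp_pos: [555.1, 39.7, 166.1]
tool_rot: [3.14, 0.053, 0.001]
force: [-3.7, -4.3, 1.7]
grip_width: 0.381
grasp_force: 61.1
```

Emit:
arm_command --series '[{"claw": 0.3,"tx": 0.012,"ty": 0,"tz": 0.0075,"ax": 0,"ay": 0,"az": 0},{"claw": 0.3,"tx": 0.0245,"ty": 0,"tz": 0.014,"ax": 0,"ay": 0,"az": 0},{"claw": 0.3,"tx": 0.038,"ty": 0.001,"tz": 0.0195,"ax": 0,"ay": 0,"az": 0},{"claw": 0.3,"tx": 0.051,"ty": 0.001,"tz": 0.024,"ax": 0,"ay": 0,"az": 0},{"claw": 0.3,"tx": 0.065,"ty": 0.002,"tz": 0.027,"ax": 0,"ay": 0,"az": 0},{"claw": 0.3,"tx": 0.079,"ty": 0.002,"tz": 0.029,"ax": 0,"ay": 0,"az": 0},{"claw": 0.3,"tx": 0.09,"ty": 0.002,"tz": 0.0295,"ax": 0,"ay": 0,"az": 0},{"claw": 0.3,"tx": 0.1,"ty": 0.003,"tz": 0.0295,"ax": 0,"ay": 0,"az": 0},{"claw": 0.3,"tx": 0.11,"ty": 0.003,"tz": 0.0285,"ax": 0,"ay": 0,"az": 0},{"claw": 0.3,"tx": 0.119,"ty": 0.003,"tz": 0.0275,"ax": 0,"ay": 0,"az": 0},{"claw": 0.3,"tx": 0.126,"ty": 0.003,"tz": 0.026,"ax": 0,"ay": 0,"az": 0},{"claw": 0.3,"tx": 0.127,"ty": 0.003,"tz": 0.026,"ax": 0,"ay": 0,"az": 0}]'

```text
clock: 5.9
tcp_pos: [683.8, 43.5, 192.4]
tool_rot: [-3.141, -0.053, -0.007]
force: [-0.4, -2.4, 4.9]
grip_width: 0.383
grasp_force: 59.5
```

Emit:
arm_command --series '[{"claw": 0.75,"tx": 0,"ty": 0,"tz": 0,"ax": 0,"ay": 0,"az": 0},{"claw": 0.75,"tx": 0,"ty": 0,"tz": 0,"ax": 0,"ay": 0,"az": 0},{"claw": 0.75,"tx": 0,"ty": 0,"tz": 0.0,"ax": 0,"ay": 0,"az": 0},{"claw": 0.75,"tx": 0,"ty": 0,"tz": 0.05,"ax": 0,"ay": 0,"az": 0},{"claw": 0.75,"tx": -0.03,"ty": 0.04,"tz": 0.09,"ax": 0,"ay": 0,"az": -0.17},{"claw": 0.75,"tx": -0.06,"ty": 0.08,"tz": 0.09,"ax": 0,"ay": 0,"az": -0.35},{"claw": 0.75,"tx": -0.09,"ty": 0.12,"tz": 0.09,"ax": 0,"ay": 0,"az": -0.53},{"claw": 0.75,"tx": -0.12,"ty": 0.16,"tz": 0.09,"ax": 0,"ay": 0,"az": -0.71},{"claw": 0.75,"tx": -0.15,"ty": 0.2,"tz": 0.09,"ax": 0,"ay": 0,"az": -0.89},{"claw": 0.75,"tx": -0.18,"ty": 0.24,"tz": 0.09,"ax": 0,"ay": 0,"az": -1.07},{"claw": 0.75,"tx": -0.22,"ty": 0.285,"tz": 0.06,"ax": 0,"ay": 0,"az": -1.25},{"claw": 0.75,"tx": -0.22,"ty": 0.285,"tz": 0.04,"ax": 0,"ay": 0,"az": -1.43}]'

```text
clock: 7.4
tcp_pos: [459.4, 330.7, 230.5]
tool_rot: [-2.402, 2.022, 0.001]
force: [0.4, -0.8, -0.3]
grip_width: 0.754
grasp_force: 0.0
```

```bash
python3 - <<'E'
from h import *
p,d=snap('side','s1.png')
print(bot.observe()['tcp_pos'],bot.observe()['qpos'])
E
```

```text
[458.58355271 329.19167933 227.13444402] [ 0.96816496  0.18285372 -0.23856305 -0.00172063 -1.15249623 -0.80644604]
```

View pics/s1.png

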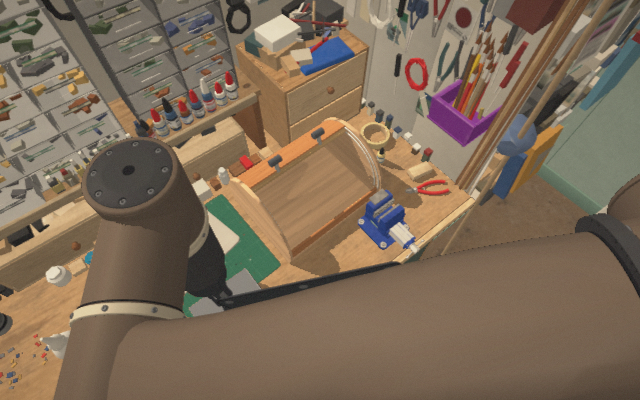

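The shutter is fully open and holding, with its pulls up at (275,160) and (318,133). Now the cover handle.

Emit:
arm_command --series '[{"claw": 0.75,"tx": 0.003,"ty": -0.003,"tz": -0.03,"ax": 0,"ay": 0,"az": -0.152},{"claw": 0.75,"tx": 0.003,"ty": -0.003,"tz": -0.07,"ax": 0,"ay": 0,"az": -0.152},{"claw": 0.75,"tx": 0.003,"ty": -0.003,"tz": -0.11,"ax": 0,"ay": 0,"az": -0.152},{"claw": 0.75,"tx": 0.003,"ty": -0.003,"tz": -0.138,"ax": 0,"ay": 0,"az": -0.152},{"claw": 0.75,"tx": 0.003,"ty": -0.003,"tz": -0.138,"ax": 0,"ay": 0,"az": -0.152},{"claw": 0.1,"tx": 0.003,"ty": -0.003,"tz": -0.138,"ax": 0,"ay": 0,"az": -0.152},{"claw": 0.1,"tx": 0.003,"ty": -0.003,"tz": -0.138,"ax": 0,"ay": 0,"az": -0.152},{"claw": 0.1,"tx": 0.003,"ty": -0.003,"tz": -0.138,"ax": 0,"ay": 0,"az": -0.152},{"claw": 0.1,"tx": 0.003,"ty": -0.003,"tz": -0.138,"ax": 0,"ay": 0,"az": -0.152},{"claw": 0.1,"tx": 0.003,"ty": -0.003,"tz": -0.138,"ax": 0,"ay": 0,"az": -0.152},{"claw": 0.1,"tx": 0.003,"ty": -0.003,"tz": -0.138,"ax": 0,"ay": 0,"az": -0.152}]'

```text
clock: 8.82
tcp_pos: [465.2, 326.0, 94.5]
tool_rot: [-2.245, 2.194, -0.0]
force: [-0.8, -1.2, 6.6]
grip_width: 0.245
grasp_force: 59.9
```

```bash
python3 - <<'E'
from h import *
for n,u,v in (('edge',285,268),('edge',255,272),('edge',150,277),('brush',118,260),('brush',169,248),('botbase',140,198),('mat',176,223),('mat',272,217),('vice',349,250),('vice',347,215)): print(n,np.round(onplane('top',u,v,0)))
c=cv2.imread('pics/top0.png')[180:290,100:300]
cv2.imwrite('pics/c2.png',cv2.resize(c,None,fx=4,fy=4,interpolation=cv2.INTER_CUBIC))
E
```

```text
edge [338. 140.   0.]
edge [331. 243.   0.]
edge [338. 604.   0.]
brush [404. 716.   0.]
brush [433. 540.   0.]
botbase [619. 647.   0.]
mat [520. 517.   0.]
mat [518. 177.   0.]
vice [384. -86.   0.]
vice [508. -89.   0.]
```

View pics/c2.png

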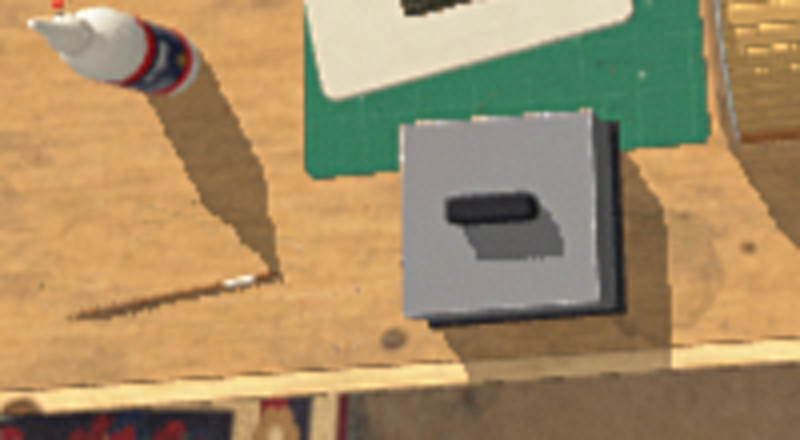

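```bash
python3 - <<'E'
from h import *
w=np.nanmedian([cloud('top',camera('top')[1]) for _ in range(6)],0)
p,_=snap('top','t2.png')
def reg(n,a,b,c,e): print(n,np.round(np.nanmedian(w[a:b,c:e].reshape(-1,3),0),1))
reg('bench',232,245,175,198); reg('bench2',205,225,145,170)
reg('mat',205,220,178,185); reg('mat2',212,220,182,198);reg('card',185,197,180,190);reg('card2',195,199,190,205)
reg('tank',160,175,205,220)
for u,v in((120,260),(135,257),(150,254),(160,251),(165,250)): print(np.round([w[v+k,u] for k in(-5,-4,-2,-1,0,1,2,4,5)])[:,2])
for u in (150,285,275): print('edge',u,[tuple(np.round(w[v,u])) for v in range(258,275,2)])
E
```

```text
bench [412.6 319.3 475.8]
bench2 [455.5 352.9 530.9]
mat [453.4 302.5 531.6]
mat2 [446.4 285.9 528.5]
card [501.8 305.5 526.9]
card2 [587.4 396.3  74.7]
tank [679.3 354.  115. ]
[  1.   1.   4.   1.   1. 498. 501. 504. 506.]
[510. 511. 511. 513. 513. 513. 512. 515. 518.]
[514. 513. 512. 512. 511. 511. 510. 510. 510.]
[509. 508. 508. 508. 507. 506. 506. 504. 502.]
[506. 504. 503. 501. 501. 501. 500. 497. 496.]
edge 150 [(np.float64(364.0), np.float64(375.0), np.float64(510.0)), (np.float64(360.0), np.float64(375.0), np.float64(510.0)), (np.float64(356.0), np.float64(375.0), np.float64(509.0)), (np.float64(352.0), np.float64(376.0), np.float64(507.0)), (np.float64(348.0), np.float64(377.0), np.float64(505.0)), (np.float64(343.0), np.float64(376.0), np.float64(506.0)), (np.float64(339.0), np.float64(376.0), np.float64(506.0)), (np.float64(335.0), np.float64(375.0), np.float64(507.0)), (np.float64(331.0), np.float64(376.0), np.float64(505.0))]
edge 285 [(np.float64(372.0), np.float64(138.0), np.float64(1.0)), (np.float64(365.0), np.float64(138.0), np.float64(-1.0)), (np.float64(358.0), n
[... 218 characters left out ...]
4(331.0), np.float64(140.0), np.float64(-1.0)), (np.float64(338.0), np.float64(218.0), np.float64(-848.0)), (np.float64(327.0), np.float64(219.0), np.float64(-852.0))]
edge 275 [(np.float64(374.0), np.float64(172.0), np.float64(0.0)), (np.float64(367.0), np.float64(173.0), np.float64(-0.0)), (np.float64(360.0), np.float64(173.0), np.float64(1.0)), (np.float64(354.0), np.float64(173.0), np.float64(-0.0)), (np.float64(347.0), np.float64(174.0), np.float64(-2.0)), (np.float64(340.0), np.float64(174.0), np.float64(1.0)), (np.float64(333.0), np.float64(174.0), np.float64(-0.0)), (np.float64(342.0), np.float64(275.0), np.float64(-849.0)), (np.float64(330.0), np.float64(276.0), np.float64(-851.0))]
```

View pics/t2.png

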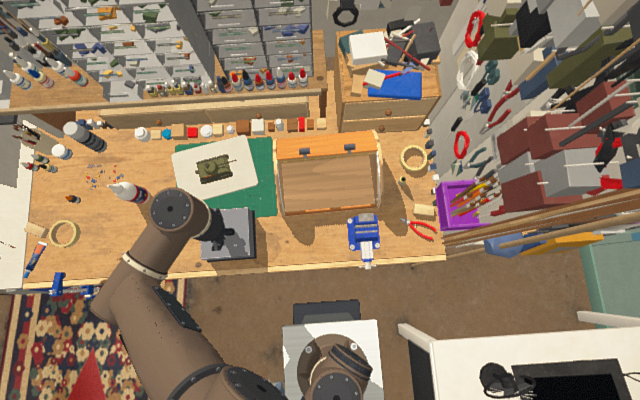

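```bash
python3 - <<'E'
from h import *
w=np.nanmedian([cloud('top',camera('top')[1]) for _ in range(6)],0)
def reg(n,a,b,c,e): print(n,np.round(np.nanmedian(w[a:b,c:e].reshape(-1,3),0),1))
reg('mat',165,205,258,270);reg('card',148,156,180,200);reg('card2',175,185,235,245);reg('card3',160,175,178,190)
reg('benchL',150,175,158,168);reg('benchB',225,250,262,275);reg('benchL2',205,225,80,110)
E
```

```text
mat [638.1 202.3   2.6]
card [755.1 446.4  72.7]
card2 [643.2 273.5  72.9]
card3 [700.7 464.8  73.1]
benchL [ 7.493e+02  5.690e+02 -6.000e-01]
benchB [4.484e+02 1.937e+02 2.000e-01]
benchL2 [ 5.699e+02  8.062e+02 -2.000e-01]
```

The card is a 73 mm high block, which rules out the left side. The bench runs from x≈330 to the cabinet front at about 505 near y=135. So the cover can stand at about (417,135), between the base board and the vice.

Emit:
arm_command --series '[{"claw": 0.1,"tx": 0,"ty": 0,"tz": 0.02,"ax": 0,"ay": 0,"az": 0},{"claw": 0.1,"tx": 0,"ty": 0,"tz": 0.05,"ax": 0,"ay": 0,"az": 0},{"claw": 0.1,"tx": 0,"ty": 0,"tz": 0.09,"ax": 0,"ay": 0,"az": 0},{"claw": 0.1,"tx": 0,"ty": 0,"tz": 0.12,"ax": 0,"ay": 0,"az": 0},{"claw": 0.1,"tx": -0.005,"ty": -0.02,"tz": 0.12,"ax": 0,"ay": 0,"az": 0},{"claw": 0.1,"tx": -0.016,"ty": -0.06,"tz": 0.12,"ax": 0,"ay": 0,"az": 0},{"claw": 0.1,"tx": -0.028,"ty": -0.11,"tz": 0.12,"ax": 0,"ay": 0,"az": 0},{"claw": 0.1,"tx": -0.04,"ty": -0.16,"tz": 0.12,"ax": 0,"ay": 0,"az": 0},{"claw": 0.1,"tx": -0.048,"ty": -0.19,"tz": 0.1,"ax": 0,"ay": 0,"az": 0},{"claw": 0.1,"tx": -0.048,"ty": -0.19,"tz": 0.06,"ax": 0,"ay": 0,"az": 0},{"claw": 0.1,"tx": -0.048,"ty": -0.19,"tz": 0.04,"ax": 0,"ay": 0,"az": 0},{"claw": 0.1,"tx": -0.048,"ty": -0.19,"tz": 0.04,"ax": 0,"ay": 0,"az": 0}]'

```text
clock: 10.98
tcp_pos: [414.7, 133.5, 131.2]
tool_rot: [2.242, -2.195, -0.001]
force: [-0.5, -0.2, -2.2]
grip_width: 0.248
grasp_force: 59.1
```

```bash
python3 - <<'E'
from h import *
p,d=snap('side','s2.png'); w=cloud('side',d)
o=bot.observe(); print(o['tcp_pos'],o['force'],o['grip_width'])
hsv=cv2.cvtColor(p,cv2.COLOR_RGB2HSV)
E
```

```text
[415.64313641 134.32997606 132.35945192] [ 1.43638245  0.32429618 -0.98655553] 0.24131781898776591
```

View pics/s2.png

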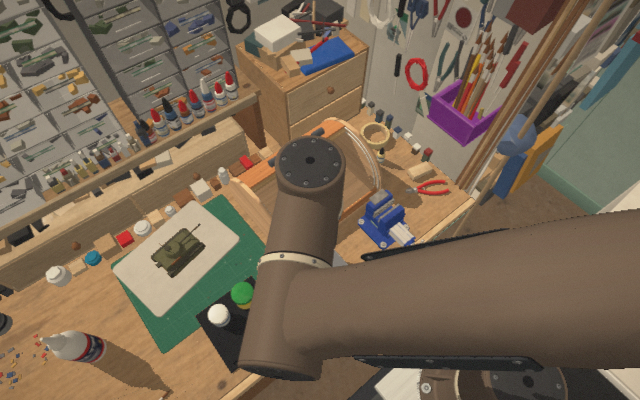

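Emit:
arm_command --series '[{"claw": 0.1,"tx": 0.001,"ty": 0,"tz": -0.02,"ax": 0,"ay": 0,"az": 0},{"claw": 0.1,"tx": 0.001,"ty": 0,"tz": -0.033,"ax": 0,"ay": 0,"az": 0},{"claw": 0.1,"tx": 0.001,"ty": 0,"tz": -0.04,"ax": 0,"ay": 0,"az": 0},{"claw": 0.1,"tx": 0.001,"ty": 0,"tz": -0.043,"ax": 0,"ay": 0,"az": 0},{"claw": 0.1,"tx": 0.001,"ty": 0,"tz": -0.043,"ax": 0,"ay": 0,"az": 0}]'

```text
clock: 11.65
tcp_pos: [417.6, 135.4, 90.0]
tool_rot: [-2.246, 2.196, -0.0]
force: [-0.2, -0.1, -1.4]
grip_width: 0.244
grasp_force: 59.2
```

Emit:
arm_command --series '[{"claw": 0.1,"tx": 0,"ty": 0,"tz": -0.001,"ax": 0,"ay": 0,"az": 0},{"claw": 0.5,"tx": 0,"ty": 0,"tz": -0.001,"ax": 0,"ay": 0,"az": 0},{"claw": 0.6,"tx": 0,"ty": 0,"tz": -0.001,"ax": 0,"ay": 0,"az": 0},{"claw": 0.6,"tx": 0,"ty": 0,"tz": -0.001,"ax": 0,"ay": 0,"az": 0},{"claw": 0.6,"tx": 0,"ty": 0,"tz": 0.03,"ax": 0,"ay": 0,"az": 0},{"claw": 0.6,"tx": 0,"ty": 0,"tz": 0.08,"ax": 0,"ay": 0,"az": 0},{"claw": 0.6,"tx": 0,"ty": 0,"tz": 0.13,"ax": 0,"ay": 0,"az": 0},{"claw": 0.6,"tx": 0.01,"ty": -0.06,"tz": 0.17,"ax": 0,"ay": 0,"az": 0},{"claw": 0.6,"tx": 0.02,"ty": -0.12,"tz": 0.17,"ax": 0,"ay": 0,"az": 0},{"claw": 0.6,"tx": 0.04,"ty": -0.18,"tz": 0.17,"ax": 0,"ay": 0,"az": 0},{"claw": 0.6,"tx": 0.06,"ty": -0.26,"tz": 0.17,"ax": 0,"ay": 0,"az": 0},{"claw": 0.6,"tx": 0.06,"ty": -0.26,"tz": 0.17,"ax": 0,"ay": 0,"az": 0}]'

```text
clock: 13.15
tcp_pos: [477.5, -127.5, 259.6]
tool_rot: [2.243, -2.2, -0.0]
force: [-1.3, 0.8, -0.9]
grip_width: 0.602
grasp_force: 0.0
```

```bash
cat > m.py <<'E'
from h import *
def meas(n='top',f=None,box=None):
    p,d=snap(n,f); w=cloud(n,d); hsv=cv2.cvtColor(p,cv2.COLOR_RGB2HSV)
    H,S,V=hsv[...,0],hsv[...,1],hsv[...,2]
    X,Y,Z=w[...,0],w[...,1],w[...,2]
    reg=(abs(X-460)<110)&(abs(Y-325)<110)
    for c,m,z in(('green',(H>45)&(H<75)&(S>120)&(V>70)&(Z>40),72),('white',(S<50)&(V>150)&(Z>25),60)):
        k,l,s,ct=cv2.connectedComponentsWithStats((m&reg).astype(np.uint8))
        for i in range(1,k):
            if s[i,4]<25: continue
            q=w[l==i]; cc,r=cv2.minEnclosingCircle(q[:,:2].astype(np.float32))
            print(n,c,s[i,4],'px',np.round(ct[i]),'ray',np.round(onplane(n,*ct[i],z)),'depth',np.round(np.nanmedian(q,0)),'circ',np.round(cc),round(r))
    blk=(V<60)&(Z<25)&(abs(X-460)<140)&(abs(Y-325)<140)
    q=w[blk][:,:2].astype(np.float32); print('tray',len(q),cv2.minAreaRect(q))
    ctop=(abs(Z-80)<8)&(S<60)&(abs(X-420)<120)&(abs(Y-130)<110)
    q=w[ctop][:,:2].astype(np.float32)
    if len(q): print('cover top',len(q),cv2.minAreaRect(q),q.min(0),q.max(0))
    hd=(Z>105)&(Z<130)&(abs(X-420)<100)&(abs(Y-130)<90)
    q=w[hd][:,:2].astype(np.float32)
    if len(q)>5: print('handle',len(q),cv2.minAreaRect(q))
    return p
E
python3 - <<'E'
from m import *
p=meas('top','t3.png'); meas('side')
c=cv2.imread('pics/t3.png')[130:280,150:400]
cv2.imwrite('pics/c3.png',cv2.resize(c,None,fx=3.2,fy=3.2,interpolation=cv2.INTER_CUBIC))
print(bot.observe()['tcp_pos'])
E
```

```text
top green 217 px [237. 221.] ray [501. 284.  72.] depth [501. 285.  71.] circ [501. 285.] 28
top white 161 px [217. 224.] ray [498. 357.  60.] depth [497. 357.  59.] circ [499. 358.] 24
tray 1724 ((462.15606689453125, 323.4073486328125), (167.150390625, 168.5841522216797), 0.03348905220627785)
cover top 533 ((407.2450866699219, 187.90106201171875), (142.6992645263672, 52.69586944580078), 0.8867577910423279) [335.94766 160.66911] [478.18692 215.30408]
handle 12 ((415.77783203125, 164.769775390625), (4.189601421356201, 19.013994216918945), 86.90715026855469)
side green 405 px [242. 293.] ray [501. 285.  72.] depth [502. 285.  71.] circ [504. 285.] 28
side white 310 px [217. 313.] ray [500. 358.  60.] depth [500. 358.  60.] circ [501. 357.] 24
tray 3652 ((465.2948303222656, 321.7464599609375), (169.30996704101562, 169.72775268554688), 0.5061526298522949)
cover top 3799 ((418.198486328125, 133.2088623046875), (160.30738830566406, 159.75244140625), 0.7875072360038757) [337.14145  53.34893] [498.77658 214.0471 ]
handle 277 ((418.0518493652344, 133.74221801757812), (22.911128997802734, 68.39657592773438), 0.7509565353393555)
[ 477.52642854 -127.26336468  259.25724033]
```

View pics/c3.png

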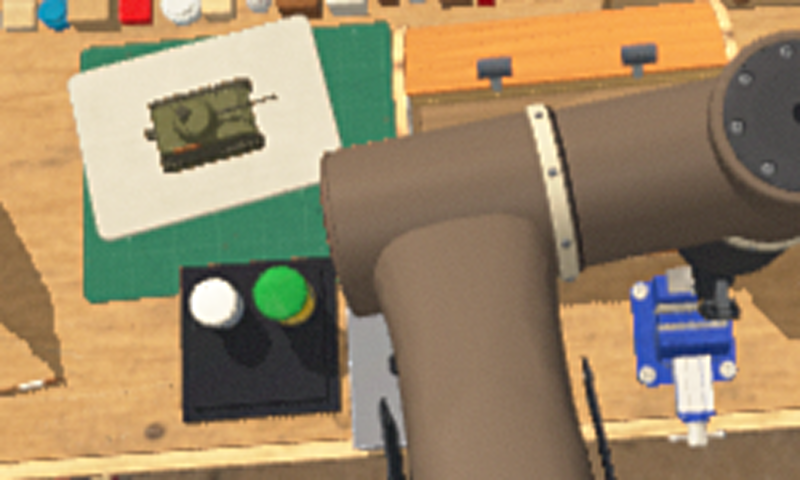

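Only two jars are there, with no jars in the front half of the board:
- **Green jar:** (501,285)
- **White jar:** (500,357.5)

The tray centre is at about (465,321.5). The cover stands level at (418,133.5), clear of the tray and the cabinet. I'll move the green jar first.

Emit:
arm_command --series '[{"claw": 0.95,"tx": 0,"ty": 0.06,"tz": 0,"ax": 0,"ay": 0,"az": 0},{"claw": 0.95,"tx": 0.005,"ty": 0.12,"tz": 0,"ax": 0,"ay": 0,"az": 0},{"claw": 0.95,"tx": 0.01,"ty": 0.18,"tz": 0,"ax": 0,"ay": 0,"az": 0},{"claw": 0.95,"tx": 0.015,"ty": 0.24,"tz": 0,"ax": 0,"ay": 0,"az": 0},{"claw": 0.95,"tx": 0.02,"ty": 0.3,"tz": 0,"ax": 0,"ay": 0,"az": 0},{"claw": 0.95,"tx": 0.024,"ty": 0.36,"tz": 0,"ax": 0,"ay": 0,"az": 0},{"claw": 0.95,"tx": 0.024,"ty": 0.41,"tz": 0,"ax": 0,"ay": 0,"az": 0},{"claw": 0.95,"tx": 0.024,"ty": 0.41,"tz": -0.05,"ax": 0,"ay": 0,"az": 0},{"claw": 0.95,"tx": 0.024,"ty": 0.41,"tz": -0.1,"ax": 0,"ay": 0,"az": 0},{"claw": 0.95,"tx": 0.024,"ty": 0.41,"tz": -0.14,"ax": 0,"ay": 0,"az": 0},{"claw": 0.95,"tx": 0.024,"ty": 0.41,"tz": -0.14,"ax": 0,"ay": 0,"az": 0},{"claw": 0.95,"tx": 0.024,"ty": 0.41,"tz": -0.14,"ax": 0,"ay": 0,"az": 0}]'

```text
clock: 14.75
tcp_pos: [502.0, 286.1, 121.4]
tool_rot: [-2.245, 2.195, -0.001]
force: [0.4, 0.5, 0.3]
grip_width: 0.952
grasp_force: 0.0
```

Emit:
arm_command --series '[{"claw": 0.95,"tx": -0.001,"ty": -0.001,"tz": -0.03,"ax": 0,"ay": 0,"az": 0},{"claw": 0.95,"tx": -0.001,"ty": -0.001,"tz": -0.06,"ax": 0,"ay": 0,"az": 0},{"claw": 0.95,"tx": -0.001,"ty": -0.001,"tz": -0.08,"ax": 0,"ay": 0,"az": 0},{"claw": 0.95,"tx": -0.001,"ty": -0.001,"tz": -0.08,"ax": 0,"ay": 0,"az": 0},{"claw": 0.5,"tx": -0.001,"ty": -0.001,"tz": -0.08,"ax": 0,"ay": 0,"az": 0},{"claw": 0.5,"tx": -0.001,"ty": -0.001,"tz": -0.08,"ax": 0,"ay": 0,"az": 0},{"claw": 0.5,"tx": -0.001,"ty": -0.001,"tz": -0.08,"ax": 0,"ay": 0,"az": 0},{"claw": 0.5,"tx": -0.001,"ty": -0.001,"tz": -0.08,"ax": 0,"ay": 0,"az": 0},{"claw": 0.5,"tx": -0.001,"ty": -0.001,"tz": -0.08,"ax": 0,"ay": 0,"az": 0},{"claw": 0.5,"tx": -0.001,"ty": -0.001,"tz": -0.08,"ax": 0,"ay": 0,"az": 0}]'

```text
clock: 16.0
tcp_pos: [501.5, 285.3, 42.3]
tool_rot: [-2.244, 2.194, -0.0]
force: [-1.6, -1.2, 7.6]
grip_width: 0.617
grasp_force: 61.3
```

Emit:
arm_command --series '[{"claw": 0.5,"tx": 0,"ty": 0,"tz": 0.03,"ax": 0,"ay": 0,"az": 0},{"claw": 0.5,"tx": 0,"ty": 0,"tz": 0.08,"ax": 0,"ay": 0,"az": 0},{"claw": 0.5,"tx": 0,"ty": 0,"tz": 0.13,"ax": 0,"ay": 0,"az": 0},{"claw": 0.5,"tx": 0,"ty": 0,"tz": 0.19,"ax": 0,"ay": 0,"az": 0},{"claw": 0.5,"tx": 0.01,"ty": -0.04,"tz": 0.2,"ax": 0,"ay": 0,"az": 0},{"claw": 0.5,"tx": 0.03,"ty": -0.09,"tz": 0.2,"ax": 0,"ay": 0,"az": 0},{"claw": 0.5,"tx": 0.045,"ty": -0.14,"tz": 0.2,"ax": 0,"ay": 0,"az": 0},{"claw": 0.5,"tx": 0.065,"ty": -0.19,"tz": 0.2,"ax": 0,"ay": 0,"az": 0},{"claw": 0.5,"tx": 0.078,"ty": -0.24,"tz": 0.2,"ax": 0,"ay": 0,"az": 0},{"claw": 0.5,"tx": 0.085,"ty": -0.264,"tz": 0.2,"ax": 0,"ay": 0,"az": 0},{"claw": 0.5,"tx": 0.085,"ty": -0.264,"tz": 0.18,"ax": 0,"ay": 0,"az": 0},{"claw": 0.5,"tx": 0.085,"ty": -0.264,"tz": 0.15,"ax": 0,"ay": 0,"az": 0}]'

```text
clock: 17.5
tcp_pos: [586.2, 19.8, 191.3]
tool_rot: [-2.242, 2.196, -0.003]
force: [0.3, 0.7, -1.5]
grip_width: 0.616
grasp_force: 63.2
```

```bash
python3 - <<'E'
from h import *
p,d=snap('side','s4.png')
o=bot.observe(); print(o['tcp_pos'],o['force'],o['grip_width'],o['grasp_force'])
c=cv2.imread('pics/s4.png')[100:340,180:480]
cv2.imwrite('pics/c4.png',cv2.resize(c,None,fx=2.4,fy=2.4,interpolation=cv2.INTER_CUBIC))
E
```

```text
[583.50730242  19.69908511 186.23687433] [-2.86012574 -0.83172732 -5.4017948 ] 0.6153701158310849 63.20140184050615
```

View pics/c4.png

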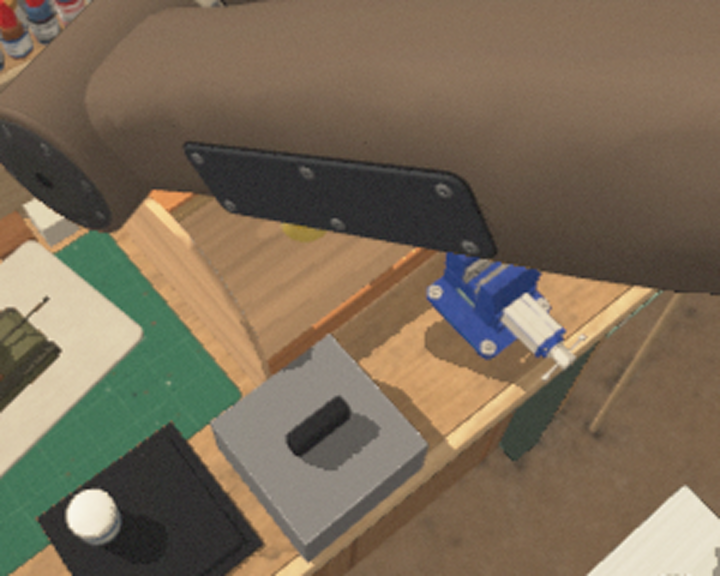

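Emit:
arm_command --series '[{"claw": 0.5,"tx": 0,"ty": 0,"tz": -0.04,"ax": 0,"ay": 0,"az": 0},{"claw": 0.5,"tx": 0,"ty": 0,"tz": -0.08,"ax": 0,"ay": 0,"az": 0},{"claw": 0.5,"tx": 0,"ty": 0,"tz": -0.115,"ax": 0,"ay": 0,"az": 0},{"claw": 0.5,"tx": 0,"ty": 0,"tz": -0.135,"ax": 0,"ay": 0,"az": 0},{"claw": 0.5,"tx": 0,"ty": 0,"tz": -0.142,"ax": 0,"ay": 0,"az": 0},{"claw": 0.5,"tx": 0,"ty": 0,"tz": -0.146,"ax": 0,"ay": 0,"az": 0},{"claw": 0.5,"tx": 0,"ty": 0,"tz": -0.146,"ax": 0,"ay": 0,"az": 0},{"claw": 0.5,"tx": 0,"ty": 0,"tz": -0.146,"ax": 0,"ay": 0,"az": 0}]'

```text
clock: 18.55
tcp_pos: [585.9, 20.4, 44.7]
tool_rot: [-2.245, 2.196, -0.001]
force: [-0.1, 0.4, -0.8]
grip_width: 0.615
grasp_force: 63.3
```

Emit:
arm_command --series '[{"claw": 0.5,"tx": 0,"ty": 0,"tz": -0.001,"ax": 0,"ay": 0,"az": 0},{"claw": 0.8,"tx": 0,"ty": 0,"tz": -0.001,"ax": 0,"ay": 0,"az": 0},{"claw": 0.8,"tx": 0,"ty": 0,"tz": -0.001,"ax": 0,"ay": 0,"az": 0},{"claw": 0.8,"tx": 0,"ty": 0,"tz": -0.001,"ax": 0,"ay": 0,"az": 0},{"claw": 0.8,"tx": 0,"ty": 0,"tz": 0.04,"ax": 0,"ay": 0,"az": 0},{"claw": 0.8,"tx": 0,"ty": 0,"tz": 0.1,"ax": 0,"ay": 0,"az": 0},{"claw": 0.8,"tx": 0,"ty": 0,"tz": 0.16,"ax": 0,"ay": 0,"az": 0},{"claw": 0.8,"tx": 0,"ty": 0.03,"tz": 0.2,"ax": 0,"ay": 0,"az": 0},{"claw": 0.8,"tx": -0.02,"ty": 0.08,"tz": 0.2,"ax": 0,"ay": 0,"az": 0},{"claw": 0.8,"tx": -0.04,"ty": 0.14,"tz": 0.2,"ax": 0,"ay": 0,"az": 0},{"claw": 0.8,"tx": -0.05,"ty": 0.19,"tz": 0.2,"ax": 0,"ay": 0,"az": 0},{"claw": 0.8,"tx": -0.06,"ty": 0.24,"tz": 0.2,"ax": 0,"ay": 0,"az": 0}]'

```text
clock: 20.05
tcp_pos: [524.7, 261.9, 244.0]
tool_rot: [-2.246, 2.196, -0.0]
force: [0.3, 0.4, -0.9]
grip_width: 0.798
grasp_force: 0.0
```

Emit:
arm_command --series '[{"claw": 0.9,"tx": -0.015,"ty": 0.05,"tz": 0,"ax": 0,"ay": 0,"az": 0},{"claw": 0.9,"tx": -0.026,"ty": 0.097,"tz": 0,"ax": 0,"ay": 0,"az": 0},{"claw": 0.9,"tx": -0.026,"ty": 0.097,"tz": -0.05,"ax": 0,"ay": 0,"az": 0},{"claw": 0.9,"tx": -0.026,"ty": 0.097,"tz": -0.1,"ax": 0,"ay": 0,"az": 0},{"claw": 0.9,"tx": -0.026,"ty": 0.097,"tz": -0.13,"ax": 0,"ay": 0,"az": 0},{"claw": 0.9,"tx": -0.026,"ty": 0.097,"tz": -0.13,"ax": 0,"ay": 0,"az": 0},{"claw": 0.9,"tx": -0.026,"ty": 0.097,"tz": -0.13,"ax": 0,"ay": 0,"az": 0}]'

```text
clock: 20.92
tcp_pos: [500.1, 357.8, 115.2]
tool_rot: [-2.245, 2.195, -0.0]
force: [0.1, -0.4, 0.7]
grip_width: 0.903
grasp_force: 0.0
```

Emit:
arm_command --series '[{"claw": 0.9,"tx": 0,"ty": 0,"tz": -0.03,"ax": 0,"ay": 0,"az": 0},{"claw": 0.9,"tx": 0,"ty": 0,"tz": -0.06,"ax": 0,"ay": 0,"az": 0},{"claw": 0.9,"tx": 0,"ty": 0,"tz": -0.085,"ax": 0,"ay": 0,"az": 0},{"claw": 0.9,"tx": 0,"ty": 0,"tz": -0.085,"ax": 0,"ay": 0,"az": 0},{"claw": 0.4,"tx": 0,"ty": 0,"tz": -0.085,"ax": 0,"ay": 0,"az": 0},{"claw": 0.4,"tx": 0,"ty": 0,"tz": -0.085,"ax": 0,"ay": 0,"az": 0},{"claw": 0.4,"tx": 0,"ty": 0,"tz": -0.085,"ax": 0,"ay": 0,"az": 0},{"claw": 0.4,"tx": 0,"ty": 0,"tz": -0.085,"ax": 0,"ay": 0,"az": 0},{"claw": 0.4,"tx": 0,"ty": 0,"tz": -0.085,"ax": 0,"ay": 0,"az": 0},{"claw": 0.4,"tx": 0,"ty": 0,"tz": -0.085,"ax": 0,"ay": 0,"az": 0}]'

```text
clock: 22.18
tcp_pos: [500.3, 358.3, 31.2]
tool_rot: [-2.244, 2.194, 0.0]
force: [-1.9, -0.0, 6.6]
grip_width: 0.527
grasp_force: 60.3
```

Emit:
arm_command --series '[{"claw": 0.4,"tx": 0,"ty": 0,"tz": 0.03,"ax": 0,"ay": 0,"az": 0},{"claw": 0.4,"tx": 0,"ty": 0,"tz": 0.08,"ax": 0,"ay": 0,"az": 0},{"claw": 0.4,"tx": 0,"ty": 0,"tz": 0.14,"ax": 0,"ay": 0,"az": 0},{"claw": 0.4,"tx": 0,"ty": 0,"tz": 0.2,"ax": 0,"ay": 0,"az": 0},{"claw": 0.4,"tx": 0.01,"ty": -0.05,"tz": 0.21,"ax": 0,"ay": 0,"az": 0},{"claw": 0.4,"tx": 0.02,"ty": -0.1,"tz": 0.21,"ax": 0,"ay": 0,"az": 0},{"claw": 0.4,"tx": 0.03,"ty": -0.155,"tz": 0.21,"ax": 0,"ay": 0,"az": 0},{"claw": 0.4,"tx": 0.045,"ty": -0.21,"tz": 0.21,"ax": 0,"ay": 0,"az": 0},{"claw": 0.4,"tx": 0.06,"ty": -0.265,"tz": 0.21,"ax": 0,"ay": 0,"az": 0},{"claw": 0.4,"tx": 0.075,"ty": -0.32,"tz": 0.21,"ax": 0,"ay": 0,"az": 0},{"claw": 0.4,"tx": 0.085,"ty": -0.38,"tz": 0.21,"ax": 0,"ay": 0,"az": 0},{"claw": 0.4,"tx": 0.089,"ty": -0.427,"tz": 0.21,"ax": 0,"ay": 0,"az": 0}]'

```text
clock: 23.68
tcp_pos: [588.6, -72.1, 240.0]
tool_rot: [-2.244, 2.197, -0.002]
force: [-0.7, 0.6, -1.2]
grip_width: 0.52
grasp_force: 61.3
```

Emit:
arm_command --series '[{"claw": 0.4,"tx": 0,"ty": 0,"tz": -0.02,"ax": 0,"ay": 0,"az": 0},{"claw": 0.4,"tx": 0,"ty": 0,"tz": -0.07,"ax": 0,"ay": 0,"az": 0},{"claw": 0.4,"tx": 0,"ty": 0,"tz": -0.12,"ax": 0,"ay": 0,"az": 0},{"claw": 0.4,"tx": 0,"ty": 0,"tz": -0.165,"ax": 0,"ay": 0,"az": 0},{"claw": 0.4,"tx": 0,"ty": 0,"tz": -0.192,"ax": 0,"ay": 0,"az": 0},{"claw": 0.4,"tx": 0,"ty": 0,"tz": -0.202,"ax": 0,"ay": 0,"az": 0},{"claw": 0.4,"tx": 0,"ty": 0,"tz": -0.206,"ax": 0,"ay": 0,"az": 0},{"claw": 0.4,"tx": 0,"ty": 0,"tz": -0.206,"ax": 0,"ay": 0,"az": 0},{"claw": 0.4,"tx": 0,"ty": 0,"tz": -0.206,"ax": 0,"ay": 0,"az": 0}]'

```text
clock: 24.8
tcp_pos: [589.2, -69.7, 34.0]
tool_rot: [-2.245, 2.196, -0.002]
force: [0.2, -0.1, -0.2]
grip_width: 0.521
grasp_force: 61.4
```

Emit:
arm_command --series '[{"claw": 0.4,"tx": 0,"ty": 0,"tz": -0.001,"ax": 0,"ay": 0,"az": 0},{"claw": 0.7,"tx": 0,"ty": 0,"tz": -0.001,"ax": 0,"ay": 0,"az": 0},{"claw": 0.7,"tx": 0,"ty": 0,"tz": -0.001,"ax": 0,"ay": 0,"az": 0},{"claw": 0.7,"tx": 0,"ty": 0,"tz": -0.001,"ax": 0,"ay": 0,"az": 0},{"claw": 0.7,"tx": 0,"ty": 0,"tz": 0.04,"ax": 0,"ay": 0,"az": 0},{"claw": 0.7,"tx": 0,"ty": 0,"tz": 0.1,"ax": 0,"ay": 0,"az": 0},{"claw": 0.7,"tx": 0,"ty": 0,"tz": 0.16,"ax": 0,"ay": 0,"az": 0},{"claw": 0.7,"tx": 0,"ty": 0,"tz": 0.21,"ax": 0,"ay": 0,"az": 0},{"claw": 0.7,"tx": -0.04,"ty": -0.04,"tz": 0.22,"ax": 0,"ay": 0,"az": 0},{"claw": 0.7,"tx": -0.08,"ty": -0.08,"tz": 0.22,"ax": 0,"ay": 0,"az": 0},{"claw": 0.7,"tx": -0.12,"ty": -0.12,"tz": 0.22,"ax": 0,"ay": 0,"az": 0},{"claw": 0.7,"tx": -0.15,"ty": -0.16,"tz": 0.22,"ax": 0,"ay": 0,"az": 0}]'

```text
clock: 26.3
tcp_pos: [436.7, -230.7, 253.2]
tool_rot: [-2.246, 2.196, -0.001]
force: [1.4, -0.9, -0.1]
grip_width: 0.7
grasp_force: 0.0
```

```bash
python3 - <<'E'
from m import *
meas('side','s5.png'); print(bot.observe()['tcp_pos'])
c=cv2.imread('pics/s5.png')[100:400,150:490]
cv2.imwrite('pics/c5.png',cv2.resize(c,None,fx=2,fy=2,interpolation=cv2.INTER_CUBIC))
E
```

```text
tray 4624 ((465.4364013671875, 322.1085205078125), (170.6708984375, 169.48104858398438), 0.618077278137207)
cover top 3809 ((417.94537353515625, 133.32627868652344), (160.5075225830078, 159.48741149902344), 0.9031488299369812) [336.80222   52.594124] [499.12433 213.59622]
handle 273 ((418.10968017578125, 133.6009521484375), (68.84709167480469, 22.544429779052734), 89.93341064453125)
[ 433.80807417 -233.32439128  253.15752234]
```

View pics/c5.png

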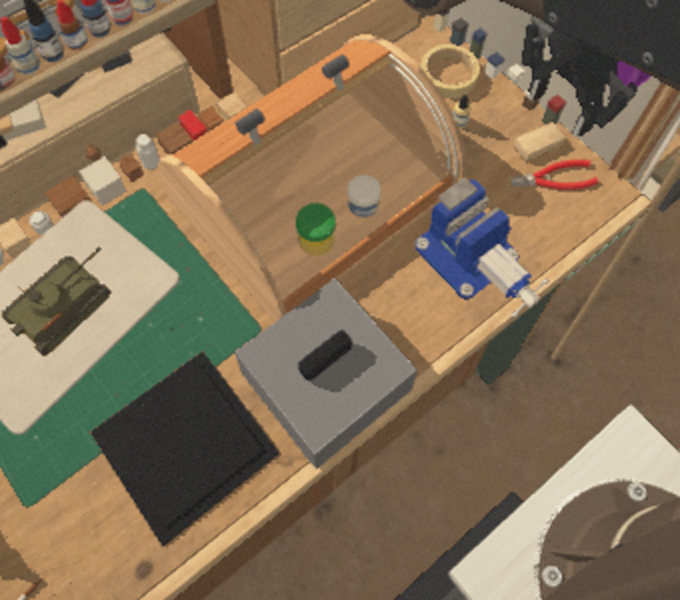

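Both jars stand upright behind the sill, the green at crop (316,225) and the white at (363,195). The shutter is still open and the cover is still at (418,133.5). The board is empty and centred at (465.4,322.5). Next I'll re-grip the cover and put it back.

Emit:
arm_command --series '[{"claw": 0.7,"tx": 0,"ty": 0.05,"tz": 0,"ax": 0,"ay": 0,"az": 0},{"claw": 0.7,"tx": -0.005,"ty": 0.11,"tz": 0,"ax": 0,"ay": 0,"az": 0},{"claw": 0.7,"tx": -0.01,"ty": 0.17,"tz": 0,"ax": 0,"ay": 0,"az": 0},{"claw": 0.7,"tx": -0.015,"ty": 0.23,"tz": 0,"ax": 0,"ay": 0,"az": 0},{"claw": 0.7,"tx": -0.02,"ty": 0.29,"tz": 0,"ax": 0,"ay": 0,"az": 0},{"claw": 0.7,"tx": -0.0215,"ty": 0.34,"tz": 0,"ax": 0,"ay": 0,"az": 0},{"claw": 0.7,"tx": -0.0215,"ty": 0.365,"tz": 0,"ax": 0,"ay": 0,"az": 0},{"claw": 0.7,"tx": -0.0215,"ty": 0.365,"tz": -0.04,"ax": 0,"ay": 0,"az": 0},{"claw": 0.7,"tx": -0.0215,"ty": 0.365,"tz": -0.08,"ax": 0,"ay": 0,"az": 0},{"claw": 0.7,"tx": -0.0215,"ty": 0.365,"tz": -0.1,"ax": 0,"ay": 0,"az": 0},{"claw": 0.7,"tx": -0.0215,"ty": 0.365,"tz": -0.1,"ax": 0,"ay": 0,"az": 0},{"claw": 0.7,"tx": -0.0215,"ty": 0.365,"tz": -0.1,"ax": 0,"ay": 0,"az": 0}]'

```text
clock: 27.85
tcp_pos: [417.5, 135.6, 153.7]
tool_rot: [-2.245, 2.196, -0.001]
force: [-0.2, -0.1, 1.2]
grip_width: 0.698
grasp_force: 0.0
```

Emit:
arm_command --series '[{"claw": 0.7,"tx": 0,"ty": 0,"tz": -0.025,"ax": 0,"ay": 0,"az": 0},{"claw": 0.7,"tx": 0,"ty": 0,"tz": -0.05,"ax": 0,"ay": 0,"az": 0},{"claw": 0.7,"tx": 0,"ty": 0,"tz": -0.064,"ax": 0,"ay": 0,"az": 0},{"claw": 0.7,"tx": 0,"ty": 0,"tz": -0.064,"ax": 0,"ay": 0,"az": 0},{"claw": 0.1,"tx": 0,"ty": 0,"tz": -0.064,"ax": 0,"ay": 0,"az": 0},{"claw": 0.1,"tx": 0,"ty": 0,"tz": -0.064,"ax": 0,"ay": 0,"az": 0},{"claw": 0.1,"tx": 0,"ty": 0,"tz": -0.064,"ax": 0,"ay": 0,"az": 0},{"claw": 0.1,"tx": 0,"ty": 0,"tz": -0.064,"ax": 0,"ay": 0,"az": 0},{"claw": 0.1,"tx": 0,"ty": 0,"tz": -0.064,"ax": 0,"ay": 0,"az": 0},{"claw": 0.1,"tx": 0,"ty": 0,"tz": -0.064,"ax": 0,"ay": 0,"az": 0}]'

```text
clock: 29.1
tcp_pos: [417.6, 135.8, 89.9]
tool_rot: [-2.244, 2.195, -0.001]
force: [-1.3, -0.0, 6.1]
grip_width: 0.247
grasp_force: 59.1
```

Emit:
arm_command --series '[{"claw": 0.1,"tx": 0,"ty": 0,"tz": 0.02,"ax": 0,"ay": 0,"az": 0},{"claw": 0.1,"tx": 0,"ty": 0,"tz": 0.05,"ax": 0,"ay": 0,"az": 0},{"claw": 0.1,"tx": 0.01,"ty": 0.04,"tz": 0.06,"ax": 0,"ay": 0,"az": 0},{"claw": 0.1,"tx": 0.023,"ty": 0.09,"tz": 0.06,"ax": 0,"ay": 0,"az": 0},{"claw": 0.1,"tx": 0.036,"ty": 0.14,"tz": 0.06,"ax": 0,"ay": 0,"az": 0},{"claw": 0.1,"tx": 0.0475,"ty": 0.189,"tz": 0.06,"ax": 0,"ay": 0,"az": 0},{"claw": 0.1,"tx": 0.0475,"ty": 0.189,"tz": 0.05,"ax": 0,"ay": 0,"az": 0},{"claw": 0.1,"tx": 0.0475,"ty": 0.189,"tz": 0.03,"ax": 0,"ay": 0,"az": 0},{"claw": 0.1,"tx": 0.0475,"ty": 0.189,"tz": 0.02,"ax": 0,"ay": 0,"az": 0},{"claw": 0.1,"tx": 0.0475,"ty": 0.189,"tz": 0.02,"ax": 0,"ay": 0,"az": 0},{"claw": 0.1,"tx": 0.0475,"ty": 0.189,"tz": 0.02,"ax": 0,"ay": 0,"az": 0}]'

```text
clock: 30.48
tcp_pos: [464.7, 324.3, 109.5]
tool_rot: [-2.245, 2.196, -0.0]
force: [-0.2, 0.2, -1.5]
grip_width: 0.244
grasp_force: 63.0
```

Emit:
arm_command --series '[{"claw": 0.1,"tx": 0.0005,"ty": 0.0005,"tz": -0.005,"ax": 0,"ay": 0,"az": 0},{"claw": 0.1,"tx": 0.0005,"ty": 0.0005,"tz": -0.009,"ax": 0,"ay": 0,"az": 0},{"claw": 0.1,"tx": 0.0005,"ty": 0.0005,"tz": -0.012,"ax": 0,"ay": 0,"az": 0},{"claw": 0.1,"tx": 0.0005,"ty": 0.0005,"tz": -0.0145,"ax": 0,"ay": 0,"az": 0},{"claw": 0.1,"tx": 0.0005,"ty": 0.0005,"tz": -0.0145,"ax": 0,"ay": 0,"az": 0}]'

```text
clock: 31.1
tcp_pos: [464.7, 323.1, 95.7]
tool_rot: [2.245, -2.195, 0.002]
force: [-5.5, -8.6, 14.1]
grip_width: 0.24
grasp_force: 65.6
```

Emit:
arm_command --series '[{"claw": 0.1,"tx": -0.001,"ty": -0.002,"tz": 0.001,"ax": 0,"ay": 0,"az": 0},{"claw": 0.1,"tx": -0.001,"ty": -0.002,"tz": 0,"ax": 0,"ay": 0,"az": 0},{"claw": 0.1,"tx": -0.001,"ty": -0.002,"tz": -0.0005,"ax": 0,"ay": 0,"az": 0},{"claw": 0.1,"tx": -0.001,"ty": -0.002,"tz": -0.0005,"ax": 0,"ay": 0,"az": 0}]'

```text
clock: 31.6
tcp_pos: [464.3, 322.4, 95.3]
tool_rot: [-2.246, 2.196, -0.001]
force: [-4.2, -5.6, 15.2]
grip_width: 0.244
grasp_force: 65.6
```

Down at the seat height of about 95. I'll release, retreat to the left and check.

Emit:
arm_command --series '[{"claw": 0.5,"tx": -0.001,"ty": 0,"tz": 0,"ax": 0,"ay": 0,"az": 0},{"claw": 0.6,"tx": -0.001,"ty": 0,"tz": 0,"ax": 0,"ay": 0,"az": 0},{"claw": 0.6,"tx": -0.001,"ty": 0,"tz": 0,"ax": 0,"ay": 0,"az": 0},{"claw": 0.6,"tx": -0.001,"ty": 0,"tz": 0.03,"ax": 0,"ay": 0,"az": 0},{"claw": 0.6,"tx": -0.001,"ty": 0,"tz": 0.08,"ax": 0,"ay": 0,"az": 0},{"claw": 0.6,"tx": -0.001,"ty": 0,"tz": 0.14,"ax": 0,"ay": 0,"az": 0},{"claw": 0.6,"tx": -0.06,"ty": 0.06,"tz": 0.16,"ax": 0,"ay": 0,"az": 0},{"claw": 0.6,"tx": -0.12,"ty": 0.12,"tz": 0.16,"ax": 0,"ay": 0,"az": 0},{"claw": 0.6,"tx": -0.17,"ty": 0.18,"tz": 0.16,"ax": 0,"ay": 0,"az": 0},{"claw": 0.6,"tx": -0.22,"ty": 0.24,"tz": 0.16,"ax": 0,"ay": 0,"az": 0},{"claw": 0.6,"tx": -0.23,"ty": 0.3,"tz": 0.16,"ax": 0,"ay": 0,"az": 0},{"claw": 0.6,"tx": -0.23,"ty": 0.3,"tz": 0.16,"ax": 0,"ay": 0,"az": 0}]'

```text
clock: 33.1
tcp_pos: [235.9, 617.6, 253.9]
tool_rot: [-2.246, 2.196, 0.0]
force: [1.1, 0.5, 0.7]
grip_width: 0.597
grasp_force: 0.0
```

```bash
python3 - <<'E'
from h import *
print(bot.observe()['tcp_pos'])
for n in('top','side'):
    p,_=snap(n,n+'9.png'); w=np.nanmedian([cloud(n,camera(n)[1]) for _ in range(8)],0)
    X,Y,Z=w[...,0],w[...,1],w[...,2]; S=cv2.cvtColor(p,cv2.COLOR_RGB2HSV)[...,1]
    m=(abs(Z-85)<9)&(S<60)&(abs(X-465)<100)&(abs(Y-323)<100)
    q=w[m]; print(n,cv2.minAreaRect(q[:,:2].astype(np.float32)))
    q=q[(abs(q[:,0]-465)<70)&(abs(q[:,1]-323)<70)]
    A=np.c_[q[:,:2]-[465,323],np.ones(len(q))]; print('plane',np.linalg.lstsq(A,q[:,2],rcond=None)[0])
    m=(Z>110)&(Z<130)&(abs(X-465)<60)&(abs(Y-323)<60); print('handle',cv2.minAreaRect(w[m][:,:2].astype(np.float32)),np.median(Z[m]))
c=cv2.imread('pics/top9.png')[120:280,180:440]
cv2.imwrite('pics/c9.png',cv2.resize(c,None,fx=3,fy=3,interpolation=cv2.INTER_CUBIC))
E
```

```text
[235.90166718 617.57325793 253.8676166 ]
top ((462.65997314453125, 319.97412109375), (160.03089904785156, 159.29600524902344), 1.0973654985427856)
plane [-1.93872103e-03  2.88943068e-04  8.47864204e+01]
handle ((462.488037109375, 319.5956726074219), (21.83702278137207, 66.95736694335938), 1.2385649681091309) 119.28687339279179
side ((464.7626647949219, 318.87353515625), (160.2237548828125, 159.12083435058594), 1.131624698638916)
plane [ 1.53283272e-03 -1.45540241e-03  8.50131627e+01]
handle ((464.9739685058594, 318.57440185546875), (22.60213279724121, 69.6045913696289), 1.233526587486267) 119.44760734680315
```

View pics/c9.png

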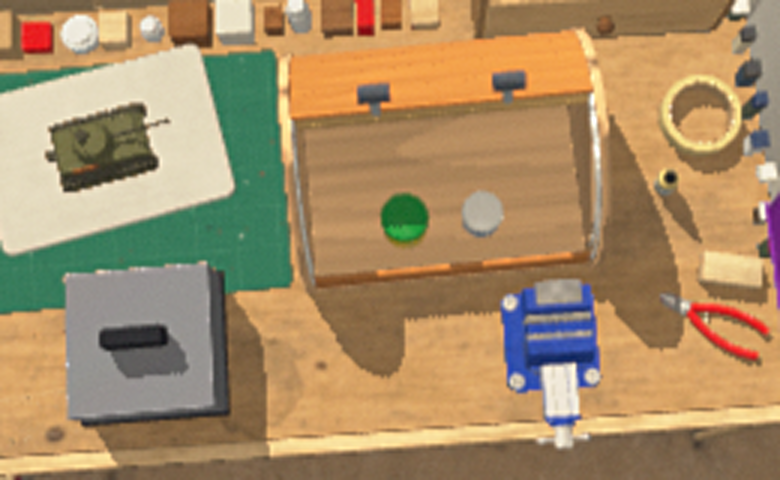

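View pics/side9.png

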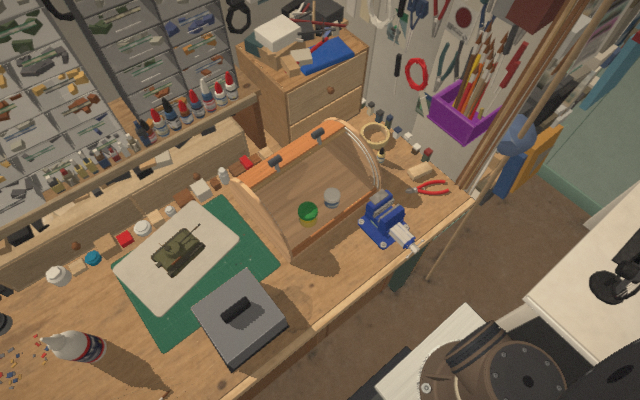

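The cover top is flat at z≈85 with its handle top at 119.4, so it sits level and fully down round the raised middle. Both jars stand in the bay, the green at (308,211) and the white at (332,198) in the side view. The shutter is open, and the tape, dropper and sanding block are where they were. The arm is clear, so I'm handing in.

```bash
python3 -c "
from bench import job; print(job.hand_in())"
```

```text
the job is handed in; nothing more can be done
None
```

The job is handed in: the shutter is fully up and staying open, both jars present (one green-lidded, one white-lidded) stand upright on the cabinet floor behind the sill, the cover sits level over the empty board, and the dropper bottle, sanding block and tape were left alone.

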